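# Mount a keyed lap on the gem-lapping machine's spindle

### The arm

A 6-joint arm with a two-finger parallel gripper is mounted at the origin on the work surface. World frame = base frame: x ahead of the robot, y to its left, z up, the work surface at z = 0. Lengths are in m, angles in rad, forces in N, time in s.
With the tool pointing down it reaches from about 0.25 to 0.8 m from the base axis. Payload 3.9 kg.
Tool frame: the origin (TCP) lies midway between the tips of the shut fingers; the grasp point (between the pads) lies 19 mm behind it; z points along the fingers, y is the direction in which the jaws open and shut (so a half turn about z gives the same grasp; the last joint's range is limited). The gripper opens to 85 mm and grips with 20 to 120 N. Pads are 22 mm wide; open, the fingers measure 114 mm over their backs; the gripper's body (76 mm by 85 mm) begins 54 mm behind the grasp point. The pads swing forward as they close: fully open they stand 13 mm farther back than shut.
Start: joints at [1.203, 0.26, -0.138, 1.173, 0, 1.571], TCP at [0.189, 0.49, 0.231] pointing down, gripper open.
Joint ranges: [-2.78, 2.78], [-0.83, 1.72], [-1.28, 1.37], [-1.9, 2.12], [-1.57, 1.48], [-3.14, 3.14]. Speed limits (rad/s): [2.57, 2.57, 3.14, 3.14, 3.14, 3.14].

### API

Orientations are given as a unit quaternion [x, y, z, w].
In Python, from rig import * gives the robot as it stands.
- The arm moves only by the shell command python3 -m crank 'ROWS' [FORCE]. ROWS is JSON, a list of rows, each a list of 7 numbers: the shift along the tool's x, y, z in m, then the turn, a rotation vector about the tool's x, y, z in degrees, then the opening in per cent of the stroke, from 0 (shut) to 100 (fully open). In form: [[x, y, z, wx, wy, wz, jaw], ...]. A call has 1 to 12 rows; each row is the pose to reach, as a shift and turn from the pose measured when the call began, along the tool's axes at that moment; what a row does not reach only later rows make up. A row lasts 1/8 s, in which the tool goes at most 62.5 mm and 10.7 degrees, less where a joint would pass 70% of its speed; a pose out of reach is approached as far as the arm can. A call with a gripper value outside its range is refused whole. The fingers move at their own pace and stop on an object; FORCE is the grip in N (left out, the last holds). Time passes only in rows, so rows that repeat a pose let the fingers close. It gives the time, the measured TCP pose, the force and the opening at its end, in the units of the state.
- get_state(): the state, without advancing time (a new reading comes with each control period).
- get_image(name): name is "scene" or "top" or "wrist"; returns a dict with "pixels" (400x640x3 uint8, red, green, blue), "range_z" (400x640 float32, m along the optical axis (not along the pixel's ray), 0 where there is no reading), "fx", "fy", "cx", "cy" (pixels), "rvec" (rotation vector, rad) and "tvec" (3), from world to camera coordinates, as OpenCV has them; the wrist camera has in their place "mount" (4x4, takes a point from camera to tool coordinates, whose origin is the TCP and whose axes are the flange's). Camera axes: x right, y down, z forward; pixel columns grow to the right and rows downward; lengths in m; the calibration is good to about 2 mm. The wrist camera is an equidistant fisheye: a pixel r from the principal point sees the ray r / f radians off the axis. A picture is of the moment at which its call begins: read the wrist's pose just before it.
- close_job(): hands the job in, once; it reports no verdict.
The state is a dict: "time": time; "q": joint angles; "joint_velocities": joint speeds; "effort": joint torques, N m; "tool_pos": TCP position; "tcp_rot": TCP orientation; "contact_force": force on the tool from outside, world axes, zero at the start; "ft_torque": the same for the moment, N m; "width": finger opening in m.
Only numpy, scipy, OpenCV 4.12 (cv2) and the standard library are available. Lean on these libraries where they do the work, as an engineer would, in place of code of your own. Each camera call takes 0.05 s, during which the arm holds its last target.

### The job

Lift the grey lap with the red stripe off its wooden block and thread it, boss up, onto the upright spindle of the lapping machine. Feeling your way, turn it until its keyway drops over the brass key on the spindle, lower it until it sits fully home and flat on the spindle's flange, then let go and leave it there. Be gentle: keep hold of it until it is home, never force it down on the key (stay under 30 N) or let it drop, and leave the other things on the bench where they are.

Things in the scene. Friction and masses are not known exactly. Their poses are not given: they have to be found in the camera images.
- lap_center (a point): Centre of the lap, on its axis, 23 mm above its underside: a grey metal disc 130 mm across and 12 mm thick with a 12-sided boss on its upper side; about 0.5 kg. z is up along the axis, x points from the axis to its keyway; a red stripe on disc and boss marks that direction. It starts flat, boss up, on the wooden block.
- lap_top (a point): Middle of the boss's top, 46 mm above the disc's underside (34 mm of boss stand above the disc). Boss 56 mm across flats; flats face the lap's x and every 30 degrees from it, so it can be pinched flat to flat. Through boss and disc goes a bore 26.8 mm wide with a straight keyway 11 mm wide, cut out to 22.7 mm from the axis over the whole height.
- block: Wooden block 120 x 120 x 20 mm, fixed to the bench, on which the lap starts; origin under its centre.
- machine: Lapping machine, fixed: grey housing 250 (x) x 230 (y) x 45 mm with a shallow black splash pan, 208 mm across, whose rim is 56 mm above the bench. Origin at the centre of its underside on the bench, z up, front facing -x. The spindle stands in the centre of the pan.
- seat (a point): Point on the spindle's axis at the top of its flange (64 mm across), 65 mm above the bench, where the underside of the lap must rest; axes as the machine's. A brass key 8 mm wide stands on the flange against the spindle, reaching 21 mm out from the axis and 12 mm up from the flange: the lap stops on top of it, 12 mm above home, until its keyway is over it.
- spindle_tip (a point): Top of the steel spindle, 54 mm above the flange; it is 24 mm thick, its last 10 mm taper to 13 mm. The spindle is locked and will not turn; its key points somewhere between 0.3 and 2.1 rad counterclockwise (seen from above) of the machine's x direction, at an angle that is not measured. The keyway goes over the key only within some 4 to 8 degrees either way.
- bowl_rim (a point): Centre of the rim of a small blue bowl 84 mm across, 42 mm high: leave alone.
- spirit_lamp: Conical steel spirit lamp 76 mm across, 95 mm high, origin under its centre: leave alone.
- polish_jar: Amber jar 52 mm across, 60 mm high, origin under its centre: leave alone.
- tweezers: Steel tweezers 155 mm long along x, lying flat, origin under the middle: leave alone.
- spare_lap: Flat copper lap without boss, 130 mm across, 8 mm thick, origin under its centre: leave alone.
- brush: Brush lying along x: leave alone.
There are look-alikes about, which are no part of the job. There is more than one size of the part that bears lap_center; the job needs the largest.

How it is judged:
By the outcome, as a careful person would: the job done as asked, in the order asked, and still so for the second after the job is handed in, with the robot touching nothing.
It also fails if it takes over 64 s, if anything falls off the work surface, if the arm or the gripper's body presses on something with over 40 N, if the wrist force passes 120 N, or if a joint passes its speed limit or range.

## Working session

There is one attempt and no reset: what is moved stays moved. The work goes in short steps, Python scripts to look and compute and a shell command to move; the robot and the scene stay as the last step left them, time stands still between calls to the robot, and variables do not carry over. Pictures are saved under pics/ and viewed, and the job is handed in when it is done.

```bash
ls; mkdir -p pics
python3 - <<'E'
from rig import *
import cv2,pickle
s=get_state();print(s)
for n in("scene","top","wrist"):
    d=get_image(n);pickle.dump(d,open(f"{n}0.pkl","wb"))
    cv2.imwrite(f"pics/{n}0.png",d["pixels"][:,:,::-1])
    print(n,{k:v for k,v in d.items() if k not in("pixels","range_z")})
E
```

```text
pics
{'time': 0.0, 'q': array([ 1.20300127e+00,  2.60670870e-01, -1.39368745e-01,  1.17269924e+00,
        3.32209304e-05,  1.57081282e+00]), 'joint_velocities': array([ 0.00202571,  0.00070898,  0.00069067,  0.00034538, -0.00071347,
       -0.00054579]), 'effort': array([ 9.05722823e-05, -4.05678141e+01,  2.53921598e+01,  1.88838446e-02,
        2.92477316e-04,  7.61250220e-06]), 'tool_pos': array([0.18851397, 0.48925862, 0.23047192]), 'tcp_rot': array([ 1.82870802e-01,  9.83136474e-01, -9.51850218e-04, -1.93930378e-04]), 'contact_force': array([-0.01512548,  0.65927509, -0.04884684]), 'ft_torque': array([ 0.00048245, -0.0394849 , -0.03298428]), 'width': 0.08535161332045857}
scene {'fx': 483.4958734378339, 'fy': 483.4958734378339, 'cx': 324.8916981146736, 'cy': 197.8083775134719, 'rvec': array([ 1.79580677,  1.5663126 , -0.72555309]), 'tvec': array([-0.05503274, -0.24335076,  1.94621281])}
top {'fx': 409.66703254728844, 'fy': 409.66703254728844, 'cx': 318.34339919327994, 'cy': 195.51758805855218, 'rvec': array([ 2.18213875, -2.17180915,  0.12227402]), 'tvec': array([-0.04685196,  0.52142705,  1.22159771])}
wrist {'fx': 309.70691628693146, 'fy': 309.70691628693146, 'cx': 321.6335039396794, 'cy': 194.23450569250616, 'mount': array([[-1.22316568e-03, -9.45657943e-01, -3.25160820e-01,
         8.49478387e-02],
       [ 9.99999084e-01, -1.34503020e-03,  1.49999422e-04,
        -5.61443179e-04],
       [-5.79199267e-04, -3.25160339e-01,  9.45658722e-01,
        -1.44683217e-01],
       [ 0.00000000e+00,  0.00000000e+00,  0.00000000e+00,
         1.00000000e+00]])}
```

View pics/scene0.png

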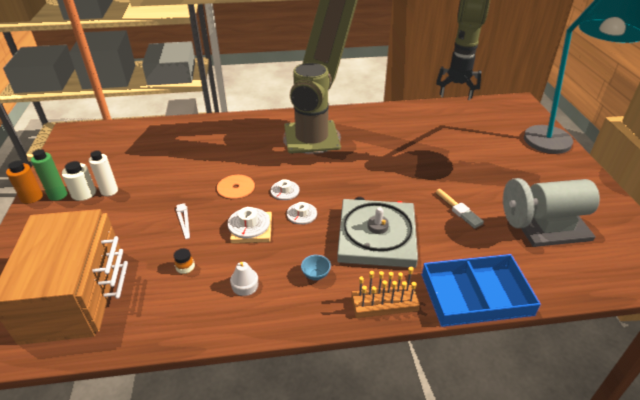

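View pics/top0.png

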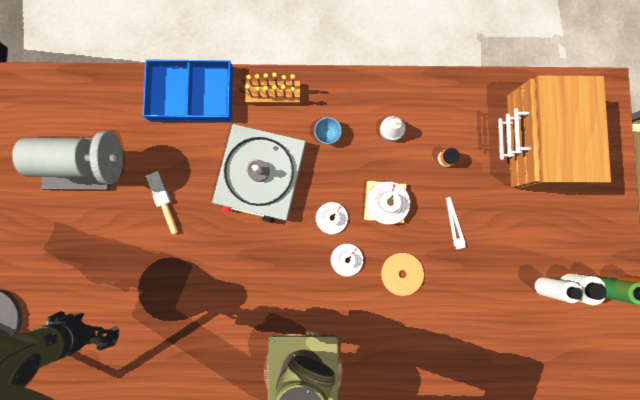

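View pics/wrist0.png

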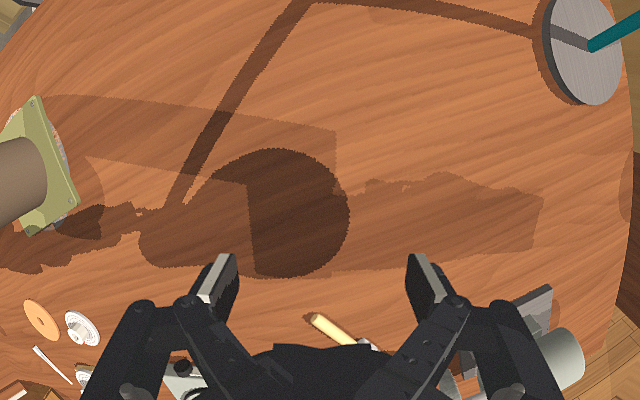

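The overview shows the big lap on its block at top(390,203) and scene(248,222). The machine spindle is at top(261,171) and scene(378,218). Two smaller look-alike laps are at top(332,218) and top(347,260). Next I'll zoom in and measure.

```bash
cat > h.py <<'E'
import numpy as np,cv2,pickle
from scipy.spatial.transform import Rotation as R
def cloud(d):
    h,w=d["range_z"].shape;v,u=np.mgrid[:h,:w];z=d["range_z"]
    P=np.stack([(u-d["cx"])/d["fx"]*z,(v-d["cy"])/d["fy"]*z,z],-1)
    Rm=cv2.Rodrigues(d["rvec"])[0]
    return (P-d["tvec"])@Rm
def proj(d,p):
    K=np.array([[d["fx"],0,d["cx"]],[0,d["fy"],d["cy"]],[0,0,1]])
    return cv2.projectPoints(np.atleast_2d(p).astype(float),d["rvec"],d["tvec"],K,None)[0][:,0]
def ray(d,u,v):
    Rm=cv2.Rodrigues(d["rvec"])[0]
    return -Rm.T@d["tvec"], Rm.T@np.array([(u-d["cx"])/d["fx"],(v-d["cy"])/d["fy"],1])
def atz(d,u,v,z):
    o,r=ray(d,u,v);return o+r*(z-o[2])/r[2]
def wcloud(d,s):
    h,w=d["range_z"].shape;v,u=np.mgrid[:h,:w];z=d["range_z"]
    x=(u-d["cx"])/d["fx"];y=(v-d["cy"])/d["fy"];r=np.hypot(x,y)
    k=np.tan(np.minimum(r,1.5))/np.maximum(r,1e-9)
    P=np.stack([x*k*z,y*k*z,z],-1)
    M=d["mount"];P=P@M[:3,:3].T+M[:3,3]
    return P@R.from_quat(s["tcp_rot"]).as_matrix().T+s["tool_pos"]
def wproj(d,s,p):
    p=(np.atleast_2d(p)-s["tool_pos"])@R.from_quat(s["tcp_rot"]).as_matrix()
    M=d["mount"];p=(p-M[:3,3])@M[:3,:3]
    r=np.hypot(p[:,0],p[:,1]);t=np.arctan2(r,p[:,2])/r
    return np.stack([d["cx"]+d["fx"]*p[:,0]*t,d["cy"]+d["fy"]*p[:,1]*t],-1)
E
python3 - <<'E'
from h import *
t=pickle.load(open("top0.pkl","rb"));s=pickle.load(open("scene0.pkl","rb"))
for n,d,cs in(("t",t,[(390,203),(261,171)]),("s",s,[(248,222),(378,225)])):
    im=np.hstack([cv2.resize(d["pixels"][y-32:y+32,x-40:x+40,::-1],None,fx=5,fy=5,interpolation=cv2.INTER_CUBIC) for x,y in cs]+[])
    cv2.imwrite(f"pics/z{n}.png",im)
for n,d in(("t",t),("s",s)):
    C=cloud(d)
    for (x,y) in [(390,203),(261,171)]:
        p=C[y,x] if n=="t" else None
        if p is not None: print(n,x,y,p.round(4))
C=cloud(t)
# heights near lap / machine
for lo,hi,c in[(.05,.09,(390,203)),(.026,.04,(390,203)),(.1,.13,(261,171)),(.05,.06,(261,171)),(.04,.05,(261,171))]:
    m=np.zeros(C.shape[:2],bool);m[c[1]-50:c[1]+50,c[0]-27 if c[0]>300 else c[0]-50:c[0]+45]=1
    m&=(C[...,2]>lo)&(C[...,2]<hi);q=C[m]
    print(lo,hi,len(q),q.mean(0).round(4),q.min(0).round(4),q.max(0).round(4),np.median(q[:,2]))
E
```

```text
t 390 203 [ 0.5006 -0.2644  0.0182]
t 261 171 [0.5872 0.1242 0.0818]
0.05 0.09 240 [ 0.5    -0.2562  0.0649] [ 0.473  -0.2855  0.0507] [ 0.5293 -0.2282  0.0717] 0.06535355718042105
0.026 0.04 1099 [ 0.5004 -0.255   0.0317] [ 0.4388 -0.3206  0.026 ] [ 0.5645 -0.1919  0.0397] 0.03149265679826907
0.1 0.13 59 [0.5917 0.1339 0.1143] [0.581  0.1236 0.1017] [0.6027 0.1465 0.1223] 0.11512052208803199
0.05 0.06 482 [0.595  0.1389 0.0544] [0.4546 0.0146 0.05  ] [0.7204 0.2559 0.06  ] 0.05448960338635929
0.04 0.05 5298 [0.5894 0.1347 0.0449] [ 0.4456 -0.0029  0.04  ] [0.7383 0.2744 0.05  ] 0.044896548435250636
```

```bash
ls -la pics
```

```text
total 1576
drwxr-xr-x 2 agent agent   4096 Dec  7 08:55 .
drwxr-xr-x 3 agent agent   4096 Dec  7 08:54 ..
-rw-r--r-- 1 agent agent 324461 Dec  7 08:49 scene0.png
-rw-r--r-- 1 agent agent 334419 Dec  7 08:49 top0.png
-rw-r--r-- 1 agent agent 431933 Dec  7 08:49 wrist0.png
-rw-r--r-- 1 agent agent 243636 Dec  7 08:55 zs.png
-rw-r--r-- 1 agent agent 258823 Dec  7 08:55 zt.png
```

View pics/zt.png

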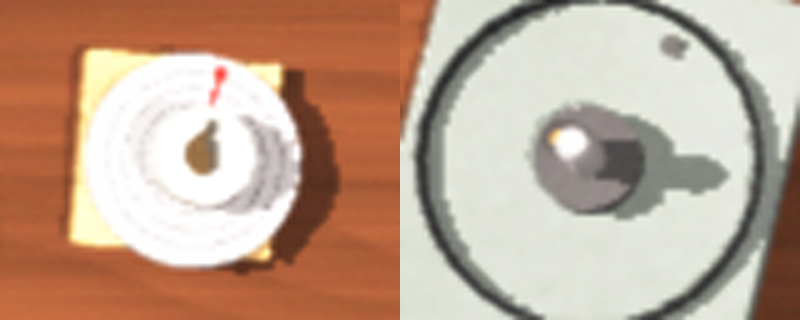

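View pics/zs.png

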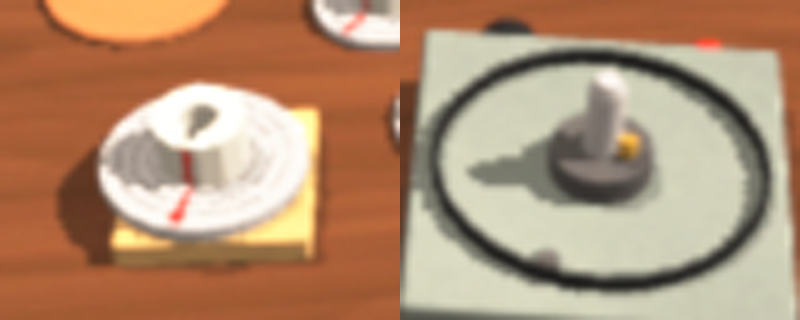

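Run:
```python
from h import *
t=pickle.load(open("top0.pkl","rb"));s=pickle.load(open("scene0.pkl","rb"))
def fitc(q):
    (x,y),r=cv2.minEnclosingCircle(q[:,:2].astype(np.float32));return x,y,r
from scipy.optimize import least_squares
for n,d in(("top",t),("scene",s)):
    C=cloud(d);hsv=cv2.cvtColor(d["pixels"],cv2.COLOR_RGB2HSV)
    L=np.hypot(C[...,0]-.5,C[...,1]+.256)
    M=np.hypot(C[...,0]-.59,C[...,1]-.136)
    m=(L<.075)&(C[...,2]>.026)&(C[...,2]<.04);q=C[m];print(n,"disc z",np.median(q[:,2]),fitc(q))
    m=(L<.04)&(C[...,2]>.06);q=C[m];print(n,"boss top z",np.median(q[:,2]),fitc(q))
    red=(L<.075)&((hsv[...,0]<6)|(hsv[...,0]>172))&(hsv[...,1]>130)&(C[...,2]>.026);v,u=np.nonzero(red);print("red",C[red][:, :3].round(3).tolist())
    m=(M<.04)&(C[...,2]>.1);q=C[m];print(n,"tip",q[:,2].max(),fitc(q),q.mean(0))
    m=(M<.045)&(C[...,2]>.06)&(C[...,2]<.09);q=C[m];print(n,"flange z",np.median(q[:,2]),fitc(q))
    br=(M<.04)&(hsv[...,0]>10)&(hsv[...,0]<30)&(hsv[...,1]>110)&(C[...,2]>.05);v,u=np.nonzero(br);print("brass",list(zip(u,v)),C[br].round(3).tolist(),d["pixels"][br].tolist())
    m=(np.abs(C[...,2]-.045)<.004)&(M<.19);v,u=np.nonzero(m)
    print("machine rect",cv2.minAreaRect(C[m][:,:2].astype(np.float32)))
```

```text
top disc z 0.03149441759480356 (0.5025630593299866, -0.25599417090415955, 0.06632546335458755)
top boss top z 0.06574614012037243 (0.5010545253753662, -0.25686755776405334, 0.028810933232307434)
red [[0.555, -0.272, 0.03], [0.554, -0.274, 0.035], [0.552, -0.272, 0.03], [0.552, -0.275, 0.028]]
top tip 0.12234422270387957 (0.5926890969276428, 0.13489340245723724, 0.011819328181445599) [0.59174319 0.13394566 0.11431419]
top flange z 0.0650389993960368 (0.5930495262145996, 0.13497695326805115, 0.03224002197384834)
brass [(np.int64(251), np.int64(166))] [[0.605, 0.156, 0.064]] [[226, 184, 119]]
machine rect ((0.5854654312133789, 0.13694795966148376), (0.23002409934997559, 0.2652568817138672), 77.0020980834961)
scene disc z 0.03423640835856678 (0.5020059943199158, -0.2528184652328491, 0.07014212757349014)
scene boss top z 0.06745171731934649 (0.5022071003913879, -0.2537945806980133, 0.03242488577961922)
red [[0.53, -0.265, 0.06], [0.531, -0.265, 0.058], [0.532, -0.265, 0.055], [0.528, -0.266, 0.047], [0.523, -0.267, 0.038], [0.552, -0.274, 0.036], [0.556, -0.277, 0.037], [0.556, -0.274, 0.
[... 925 characters left out ...]
 [0.603, 0.151, 0.076], [0.593, 0.158, 0.066], [0.603, 0.145, 0.073], [0.606, 0.147, 0.076], [0.607, 0.15, 0.076], [0.597, 0.156, 0.066], [0.605, 0.145, 0.07], [0.608, 0.147, 0.073], [0.607, 0.151, 0.072], [0.602, 0.155, 0.066], [0.603, 0.146, 0.064], [0.606, 0.148, 0.066], [0.609, 0.15, 0.07]] [[239, 198, 122], [242, 193, 94], [238, 185, 90], [210, 158, 83], [227, 168, 65], [234, 177, 70], [210, 160, 94], [152, 116, 60], [170, 123, 48], [199, 145, 59], [183, 142, 85], [133, 99, 49], [140, 103, 43], [171, 127, 60], [158, 126, 84], [102, 80, 53], [116, 89, 51], [137, 108, 70]]
machine rect ((0.5870605707168579, 0.1354486346244812), (0.23000407218933105, 0.2715891897678375), 76.78932189941406)
```

```bash
cat > go.py <<'E'
from h import *
from rig import *
import sys
def plan(x,y,z,jaw):  # jaw deg world of tool y
    s=get_state();Rm=R.from_quat(s["tcp_rot"]);a=np.radians(jaw)
    Y=np.array([np.cos(a),np.sin(a),0]);Z=np.array([0,0,-1.]);X=np.cross(Y,Z)
    T=R.from_matrix(np.stack([X,Y,Z],1))
    sh=Rm.inv().apply(np.array([x,y,z])-s["tool_pos"]);rv=(Rm.inv()*T).as_rotvec(degrees=True)
    y0=Rm.apply([0,1,0]);print("t",s["time"],"pos",s["tool_pos"].round(4),"jaw now",np.degrees(np.arctan2(y0[1],y0[0])).round(2),"q",s["q"].round(3),"F",s["contact_force"].round(2),"w",round(s["width"],4))
    print("shift",sh.round(4),"rot",rv.round(2),"rows>=",max(np.linalg.norm(sh)/.0625,np.linalg.norm(rv)/10.7).round(1))
if __name__=="__main__": plan(*map(float,sys.argv[1:]))
E
python3 go.py .632 .1125 .26 57
```

```text
t 0.15 pos [0.1886 0.4894 0.2306] jaw now 68.93 q [ 1.203  0.261 -0.139  1.173  0.     1.571] F [-0.41 -0.51  0.22] w 0.0852
shift [-0.5493 -0.1923 -0.0291] rot [-9.000e-02  1.000e-02  1.193e+01] rows>= 9.3
```

```bash
python3 -m crank '[[-0.13,-0.05,-0.03,0,0,3,100],[-0.549,-0.192,-0.029,0,0,12,100],[-0.549,-0.192,-0.029,0,0,12,100],[-0.549,-0.192,-0.029,0,0,12,100],[-0.549,-0.192,-0.029,0,0,12,100],[-0.549,-0.192,-0.029,0,0,12,100],[-0.549,-0.192,-0.029,0,0,12,100],[-0.549,-0.192,-0.029,0,0,12,100],[-0.549,-0.192,-0.029,0,0,12,100],[-0.549,-0.192,-0.029,0,0,12,100],[-0.549,-0.192,-0.029,0,0,12,100],[-0.549,-0.192,-0.029,0,0,12,100]]'
cat > snap.py <<'E'
from h import *
from rig import *
import sys
n=sys.argv[1];s=get_state();d=get_image("wrist")
pickle.dump((d,s),open(n+".pkl","wb"));cv2.imwrite(f"pics/{n}.png",d["pixels"][:,:,::-1])
print(s["tool_pos"],s["tcp_rot"])
E
python3 snap.py w1
```

```text
time: 1.65
tool_pos: [0.631, 0.1134, 0.2596]
tcp_rot: [0.284, 0.959, -0.001, -0.001]
contact_force: [-0.1, 0.2, -0.8]
width: 0.0857
[0.6310015  0.11335958 0.25955669] [ 2.84411108e-01  9.58701705e-01 -8.70538350e-04 -7.78213751e-04]
```

View pics/w1.png

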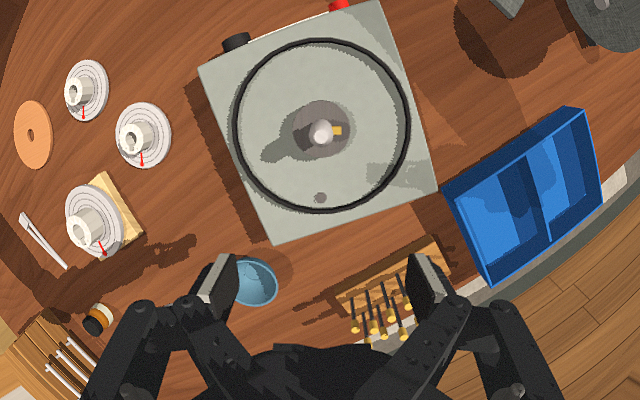

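The spindle tip is at (321,131), and the brass key points right from it at (337,130), so it lies almost along the jaw direction (~57°).

Run:
```python
from h import *
d,s=pickle.load(open("w1.pkl","rb"));C=wcloud(d,s)
M=np.hypot(C[...,0]-.593,C[...,1]-.135);hsv=cv2.cvtColor(d["pixels"],cv2.COLOR_RGB2HSV)
def fitc(q):return cv2.minEnclosingCircle(q[:,:2].astype(np.float32))
m=(M<.05)&(C[...,2]>.058)&(C[...,2]<.07);print("flange",np.median(C[m][:,2]),fitc(C[m]))
m=(M<.04)&(C[...,2]>.112);print("tip",C[m][:,2].max(),fitc(C[m]),C[m].mean(0))
br=(M<.04)&(hsv[...,0]>10)&(hsv[...,0]<30)&(hsv[...,1]>110);v,u=np.nonzero(br);print(len(u),u.mean(),v.mean(),C[br].mean(0),np.median(C[br][:,2]))
# direct ray-intersection at key top z=.077
fx=d["fx"];x=(u-d["cx"])/fx;y=(v-d["cy"])/fx;r=np.hypot(x,y)
D=np.stack([x/r*np.sin(r),y/r*np.sin(r),np.cos(r)],-1)@d["mount"][:3,:3].T@R.from_quat(s["tcp_rot"]).as_matrix().T
o=R.from_quat(s["tcp_rot"]).apply(d["mount"][:3,3])+s["tool_pos"]
P=o+D*((.077-o[2])/D[:,2])[:,None];print("key pts",P.mean(0),fitc(P))
im=cv2.resize(d["pixels"][90:170,270:370,::-1],None,fx=8,fy=7.5,interpolation=cv2.INTER_CUBIC)
for c in [(.593,.135)]:
  for a in np.radians([40,50,60,70]):
    p=np.array([[c[0]+k*np.cos(a),c[1]+k*np.sin(a),.077] for k in(.012,.035)])
    q=(wproj(d,s,p)-[270,90]+.5)*[8,7.5];cv2.line(im,*[tuple(int(w) for w in z) for z in q],(0,255,0),1)
cv2.imwrite("pics/w1z.png",im)
```

```text
flange 0.06699416239311828 ((0.5930047035217285, 0.13555364310741425), 0.03240340203046799)
tip 0.36402724904207073 ((0.6096690893173218, 0.1243322342634201), 0.03163842111825943) [0.61613509 0.12041218 0.34146769]
117 332.5128205128205 195.7948717948718 [0.60778454 0.14077389 0.15642126] 0.07955518934911113
key pts [0.67920723 0.09441072 0.077     ] ((0.7369840741157532, 0.03001154400408268), 0.1855647712945938)
```

View pics/w1z.png

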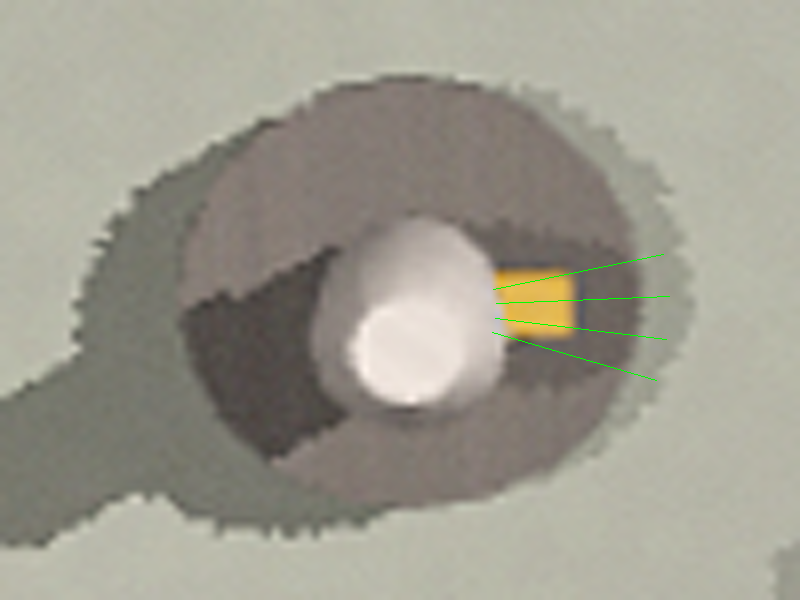

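```bash
python3 go.py .488 -.299 .24 -17
```

```text
t 1.7 pos [0.6309 0.1136 0.2598] jaw now 56.99 q [ 1.790e-01  4.600e-01  2.400e-01  1.352e+00 -1.000e-03  7.550e-01] F [-0.27  0.59  1.06] w 0.0851
shift [-0.105  -0.4238  0.0206] rot [-1.200e-01  4.000e-02  7.399e+01] rows>= 7.0
```

```bash
python3 -m crank '[[-0.02,-0.05,0,0,0,10,100],[-0.105,-0.424,0.02,0,0,74,100],[-0.105,-0.424,0.02,0,0,74,100],[-0.105,-0.424,0.02,0,0,74,100],[-0.105,-0.424,0.02,0,0,74,100],[-0.105,-0.424,0.02,0,0,74,100],[-0.105,-0.424,0.02,0,0,74,100],[-0.105,-0.424,0.02,0,0,74,100],[-0.105,-0.424,0.02,0,0,74,100],[-0.105,-0.424,0.02,0,0,74,100]]'
python3 snap.py w2
python3 - <<'E'
from h import *
d,s=pickle.load(open("w2.pkl","rb"));C=wcloud(d,s)
L=np.hypot(C[...,0]-.501,C[...,1]+.256);hsv=cv2.cvtColor(d["pixels"],cv2.COLOR_RGB2HSV)
def fitc(q):return cv2.minEnclosingCircle(q[:,:2].astype(np.float32))
m=(L<.08)&(C[...,2]>.026)&(C[...,2]<.042);print("disc",np.median(C[m][:,2]),fitc(C[m]))
m=(L<.04)&(C[...,2]>.061)&(C[...,2]<.075);print("boss",np.median(C[m][:,2]),fitc(C[m]),C[m].mean(0))
r=(L<.075)&((hsv[...,0]<6)|(hsv[...,0]>172))&(hsv[...,1]>130)&(C[...,2]>.026);v,u=np.nonzero(r)
q=C[r];print(len(u));print(np.c_[u,v,q.round(4)][::max(1,len(u)//25)])
uv=wproj(d,s,[[.501,-.2565,.066]])[0].astype(int);print(uv)
im=cv2.resize(d["pixels"][max(0,uv[1]-65):uv[1]+65,uv[0]-85:uv[0]+85,::-1],None,fx=4.6,fy=4.6,interpolation=cv2.INTER_CUBIC)
cv2.imwrite("pics/w2z.png",im)
E
```

```text
time: 2.95
tool_pos: [0.4884, -0.2973, 0.2408]
tcp_rot: [0.803, 0.596, -0.001, -0.0]
contact_force: [-0.5, 0.8, 0.7]
width: 0.0852
[ 0.4884471  -0.29729471  0.24079397] [ 8.03039600e-01  5.95925206e-01 -7.36554791e-04 -8.86754346e-05]
disc 0.034027655044439914 ((0.5008507370948792, -0.25674015283584595), 0.06545226275920868)
boss 0.06799365312084985 ((0.500992476940155, -0.25636026263237), 0.029085956513881683) [ 0.50036902 -0.25610127  0.06791979]
116
[[ 2.770e+02  1.700e+01  5.121e-01 -2.169e-01  3.854e-01]
 [ 3.730e+02  1.260e+02  5.561e-01 -2.708e-01  3.490e-02]
 [ 3.550e+02  1.270e+02  5.358e-01 -2.662e-01  3.600e-02]
 [ 3.590e+02  1.270e+02  5.403e-01 -2.676e-01  3.450e-02]
 [ 3.690e+02  1.270e+02  5.513e-01 -2.706e-01  3.540e-02]
 [ 3.730e+02  1.270e+02  5.559e-01 -2.721e-01  3.390e-02]
 [ 3.530e+02  1.280e+02  5.334e-01 -2.670e-01  3.360e-02]
 [ 3.570e+02  1.280e+02  5.378e-01 -2.682e-01  3.390e-02]
 [ 3.610e+02  1.280e+02  5.421e-01 -2.693e-01  3.490e-02]
 [ 3.650e+02  1.280e+02  5.466e-01 -2.706e-01  3.450e-02]
 [ 3.690e+02  1.280e+02  5.510e-01 -2.718e-01  3.510e-02]
 [ 3.
[... 349 characters left out ...]
30e+02  1.290e+02  5.553e-01 -2.744e-01  3.370e-02]
 [ 3.510e+02  1.300e+02  5.305e-01 -2.685e-01  3.430e-02]
 [ 3.550e+02  1.300e+02  5.348e-01 -2.694e-01  3.630e-02]
 [ 3.590e+02  1.300e+02  5.392e-01 -2.707e-01  3.620e-02]
 [ 3.630e+02  1.300e+02  5.436e-01 -2.720e-01  3.630e-02]
 [ 3.670e+02  1.300e+02  5.481e-01 -2.733e-01  3.570e-02]
 [ 3.710e+02  1.300e+02  5.526e-01 -2.747e-01  3.500e-02]
 [ 3.750e+02  1.300e+02  5.570e-01 -2.758e-01  3.560e-02]
 [ 3.710e+02  1.310e+02  5.524e-01 -2.760e-01  3.380e-02]
 [ 3.750e+02  1.310e+02  5.568e-01 -2.770e-01  3.520e-02]
 [ 3.720e+02  1.320e+02  5.531e-01 -2.772e-01  3.510e-02]
 [ 3.730e+02  1.330e+02  5.540e-01 -2.787e-01  3.470e-02]]
[323 130]
```

View pics/w2z.png

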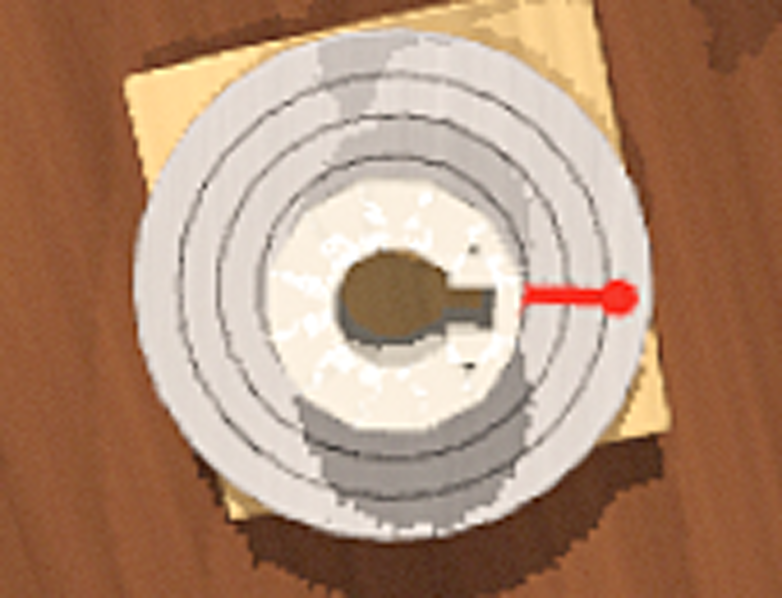

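```bash
python3 go.py .501 -.2565 .10 -17;python3 go.py .501 -.2565 .031 -17
```

```text
t 3.0 pos [ 0.4886 -0.2973  0.2408] jaw now -16.83 q [-5.460e-01  3.380e-01 -1.000e-03  1.232e+00 -1.000e-03  1.319e+00] F [ 0.31 -0.13 -0.49] w 0.0853
shift [0.0428 0.0002 0.1407] rot [-0.06  0.07  0.17] rows>= 2.4
t 3.0 pos [ 0.4886 -0.2973  0.2408] jaw now -16.83 q [-5.460e-01  3.380e-01 -1.000e-03  1.232e+00 -1.000e-03  1.319e+00] F [ 0.31 -0.13 -0.49] w 0.0853
shift [0.0429 0.0003 0.2097] rot [-0.06  0.07  0.17] rows>= 3.4
```

```bash
python3 -m crank '[[0.03,0,0.03,0,0,0,100],[0.043,0,0.08,0,0,0,100],[0.043,0,0.13,0,0,0,100],[0.043,0,0.15,0,0,0,100],[0.043,0,0.15,0,0,0,100],[0.043,0,0.15,0,0,0,100]]'; python3 snap.py w3; python3 go.py .501 -.2565 .031 -17
```

```text
time: 3.75
tool_pos: [0.5021, -0.2559, 0.0919]
tcp_rot: [0.803, 0.597, -0.0, 0.001]
contact_force: [0.2, -0.5, 0.3]
width: 0.0854
[ 0.50210021 -0.25594158  0.09193985] [ 8.02552881e-01  5.96580291e-01 -2.94043089e-04  8.61579199e-04]
t 3.8 pos [ 0.5023 -0.2563  0.0923] jaw now -16.77 q [-4.710e-01  4.170e-01 -2.870e-01  8.650e-01 -1.000e-03  1.392e+00] F [ 0.03  0.28 -0.62] w 0.0855
shift [-0.0004 -0.0014  0.0613] rot [0.11 0.1  0.23] rows>= 1.0
```

View pics/w3.png

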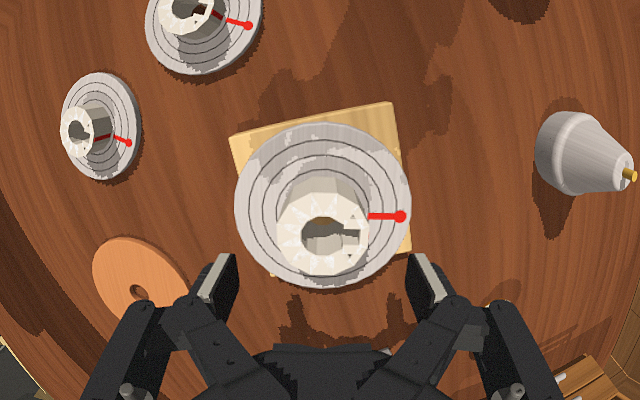

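The boss is centred between the open jaws at (322,232) and the stripe runs along the jaw direction. I'll descend now.

```bash
python3 -m crank '[[0,-0.001,0.03,0,0,0,100],[0,-0.001,0.05,0,0,0,100],[0,-0.001,0.06,0,0,0,100],[0,-0.001,0.061,0,0,0,100],[0,-0.001,0.061,0,0,0,100]]'; python3 snap.py w4;python3 go.py .501 -.2565 .031 -17
```

```text
time: 4.42
tool_pos: [0.5023, -0.2566, 0.0323]
tcp_rot: [0.803, 0.596, 0.0, 0.002]
contact_force: [-0.4, -0.4, 0.1]
width: 0.0854
[ 0.50229009 -0.2566163   0.03230172] [8.02664852e-01 5.96426473e-01 3.17814479e-04 2.12053844e-03]
t 4.475 pos [ 0.5023 -0.2566  0.0323] jaw now -16.77 q [-4.720e-01  4.780e-01 -3.670e-01  7.220e-01 -1.000e-03  1.392e+00] F [-0.27  0.56  0.44] w 0.0856
shift [-0.0002 -0.0013  0.0013] rot [0.22 0.12 0.23] rows>= 0.0
```

View pics/w4.png

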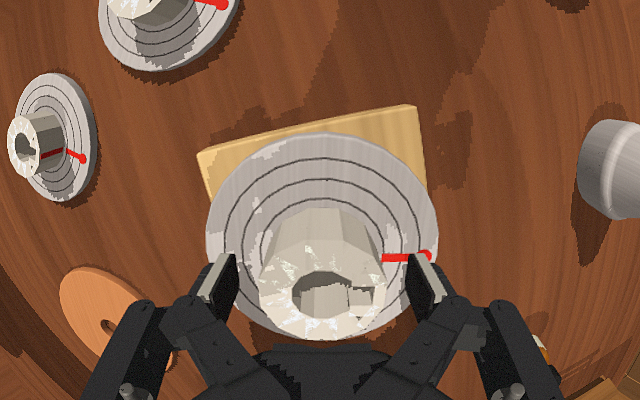

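```bash
python3 -m crank '[[0,-0.001,0,0,0,0,60],[0,-0.001,0,0,0,0,50],[0,-0.001,0,0,0,0,50],[0,-0.001,0,0,0,0,50],[0,-0.001,0,0,0,0,50],[0,-0.001,0,0,0,0,50]]' 60; python3 go.py .501 -.2565 .06 -17
```

```text
time: 5.22
tool_pos: [0.502, -0.2567, 0.0334]
tcp_rot: [0.803, 0.596, 0.001, 0.003]
contact_force: [0.2, 0.1, 5.1]
width: 0.0553
t 5.225 pos [ 0.502  -0.2567  0.0334] jaw now -16.78 q [-4.720e-01  4.750e-01 -3.680e-01  7.220e-01 -1.000e-03  1.392e+00] F [0.15 0.07 5.08] w 0.0553
shift [-0.0002 -0.0009 -0.0266] rot [0.32 0.14 0.22] rows>= 0.4
```

```bash
python3 -m crank '[[0,0,-0.01,0,0,0,50],[0,0,-0.03,0,0,0,50],[0,0,-0.07,0,0,0,50],[0,0,-0.12,0,0,0,50],[0,0,-0.14,0,0,0,50],[0,0,-0.14,0,0,0,50],[0,0,-0.14,0,0,0,50]]'; python3 snap.py w5;python3 go.py .593 .135 .19 52
```

```text
time: 6.1
tool_pos: [0.5001, -0.2555, 0.1719]
tcp_rot: [0.803, 0.596, 0.0, 0.002]
contact_force: [-0.3, -0.2, -4.2]
width: 0.0553
[ 0.50014405 -0.25553075  0.17192697] [8.02716491e-01 5.96358758e-01 3.72875999e-05 1.57017049e-03]
t 6.15 pos [ 0.5    -0.2554  0.1715] jaw now -16.78 q [-4.720e-01  3.510e-01 -1.660e-01  1.052e+00 -1.000e-03  1.392e+00] F [ 0.55 -0.72 -5.24] w 0.055
shift [ 0.4006 -0.0236 -0.0192] rot [ 3.000e-02  1.400e-01 -6.878e+01] rows>= 6.4
```

View pics/w5.png

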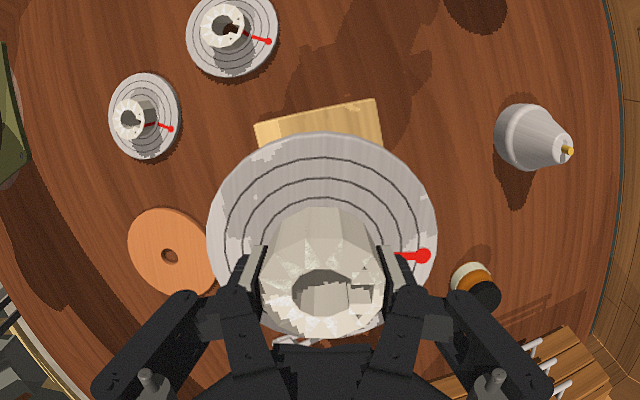

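Run:
```python
from h import *
def tool(P,s): return (P-s["tool_pos"])@R.from_quat(s["tcp_rot"]).as_matrix()
for n in("w5","w4"):
    d,s=pickle.load(open(n+".pkl","rb"));T=tool(wcloud(d,s),s)
    r=np.hypot(T[...,0],T[...,1])
    h=np.histogram(T[(r<.07)][:,2],bins=np.arange(-.06,.03,.002));print([(round(b,3),c) for b,c in zip(h[1],h[0]) if c>150])
    m=(r<.075)&(abs(T[...,2]-0.00)<.006);q=T[m];print(n,"disc",np.median(q[:,2]),cv2.minEnclosingCircle(q[:,:2].astype(np.float32)))
    m=(r<.04)&(T[...,2]<-.03)&(T[...,2]>-.042)&(abs(T[...,1])<.026);q=T[m];print("boss",np.median(q[:,2]),q.min(0),q.max(0))
    # tilt of disc
    m=(r<.06)&(r>.035)&(abs(T[...,2])<.006)&(T[...,0]>0);A=np.c_[T[m][:,:2],np.ones(m.sum())];print("plane",np.linalg.lstsq(A,T[m][:,2],rcond=None)[0])
```

```text
[(np.float64(-0.06), np.int64(1221)), (np.float64(-0.058), np.int64(619)), (np.float64(-0.056), np.int64(470)), (np.float64(-0.054), np.int64(459)), (np.float64(-0.052), np.int64(327)), (np.float64(-0.05), np.int64(201)), (np.float64(-0.044), np.int64(449)), (np.float64(-0.042), np.int64(175)), (np.float64(-0.04), np.int64(185)), (np.float64(-0.038), np.int64(272)), (np.float64(-0.036), np.int64(6576)), (np.float64(-0.034), np.int64(1634)), (np.float64(-0.032), np.int64(582)), (np.float64(-0.03), np.int64(583)), (np.float64(-0.028), np.int64(563)), (np.float64(-0.026), np.int64(545)), (np.float64(-0.024), np.int64(493)), (np.float64(-0.022), np.int64(465)), (np.float64(-0.02), np.int64(446)), (np.float64(-0.018), np.int64(409)), (np.float64(-0.016), np.int64(390)), (np.float64(-0.014), np.int64(349)), (np.float64(-0.012), np.int64(350)), (np.float64(-0.01), np.int64(260)), (np.float64(-0.008), np.int64(231)), (np.float64(-0.006), np.int64(249)), (np.float64(-0.004), np.int64(576)), (np.float64(-0.002), np.int64(16992)), (np.float64(0.0), np.int64(3232))]
w5 disc -0.000687388062535475
[... 906 characters left out ...]
int64(454)), (np.float64(-0.018), np.int64(393)), (np.float64(-0.016), np.int64(294)), (np.float64(-0.014), np.int64(295)), (np.float64(-0.012), np.int64(273)), (np.float64(-0.01), np.int64(253)), (np.float64(-0.008), np.int64(211)), (np.float64(-0.006), np.int64(245)), (np.float64(-0.004), np.int64(8837)), (np.float64(-0.002), np.int64(13758)), (np.float64(0.0), np.int64(229)), (np.float64(0.008), np.int64(976)), (np.float64(0.01), np.int64(1560))]
w4 disc -0.0018174012286833606 ((-0.000822208821773529, -0.001402655616402626), 0.0655418410897255)
boss -0.035635600588821564 [-0.02917065 -0.02598614 -0.03771457] [ 0.02834152  0.02599942 -0.03000419]
plane [-0.00257229  0.00483346 -0.00177951]
```

```bash
python3 - <<'E'
from h import *
d,s=pickle.load(open("w1.pkl","rb"));C=wcloud(d,s);c=np.array([.593,.1355]);hsv=cv2.cvtColor(d["pixels"],cv2.COLOR_RGB2HSV)
M=np.hypot(C[...,0]-c[0],C[...,1]-c[1])
m=(M<.02)&(C[...,2]>.117)&(C[...,2]<.13);q=C[m];print("tip",q.mean(0),cv2.minEnclosingCircle(q[:,:2].astype(np.float32)))
m=((M<.045)&(C[...,2]>.055)&(C[...,2]<.09)).astype(np.uint8)
v,u=np.nonzero(m);print(u.min(),u.max(),v.min(),v.max())
q=C[m>0];q=q[abs(q[:,2]-.067)<.003];a=np.arctan2(q[:,1]-c[1],q[:,0]-c[0]);r=np.hypot(*(q[:,:2]-c).T)
# outer edge per angular bin, fit circle
E=[]
for b in np.linspace(-np.pi,np.pi,60):
    k=abs(a-b)<.06
    if k.sum()>5:E.append(q[k][np.argsort(r[k])[-2]][:2])
E=np.array(E);A=np.c_[2*E,np.ones(len(E))];x=np.linalg.lstsq(A,(E**2).sum(1),rcond=None)[0];print("flange lsq",x[:2],np.sqrt(x[2]+x[:2]@x[:2]))
v,u=np.nonzero((hsv[...,0]>10)&(hsv[...,0]<30)&(hsv[...,1]>110));k=(abs(u-337)<12)&(abs(v-130)<12);u,v=u[k],v[k]
P=C[v,u];P=P[abs(P[:,2]-.079)<.003];print("key",len(P),np.median(P[:,2]))
rect=cv2.minAreaRect(P[:,:2].astype(np.float32));print(rect)
for cc in(c,x[:2],):
    dd=P[:,:2]-cc;print("dir",np.degrees(np.arctan2(*dd.mean(0)[::-1])),np.hypot(*dd.T).max())
E
python3 go.py .5935 .1365 .172 52
```

```text
tip [0.59294352 0.1357494  0.12004615] ((0.5936760902404785, 0.13524924218654633), 0.009050846099853516)
292 350 100 157
flange lsq [0.59304428 0.13561148] 0.031203319622520338
key 58 0.07931330187842903
((0.6012769341468811, 0.14949065446853638), (0.00847305916249752, 0.006522697862237692), 57.37888717651367)
dir 59.92595328741662 0.020794044722365707
dir 59.864948308704015 0.020674101888859004
t 6.15 pos [ 0.5    -0.2554  0.1715] jaw now -16.78 q [-4.720e-01  3.510e-01 -1.660e-01  1.052e+00 -1.000e-03  1.392e+00] F [ 0.55 -0.72 -5.24] w 0.055
shift [ 0.4022 -0.0236 -0.0012] rot [ 3.000e-02  1.400e-01 -6.878e+01] rows>= 6.4
```

```bash
python3 -m crank '[[0.02,0,-0.005,0,0,-5,50],[0.06,-0.003,-0.006,0,0,-14,50],[0.11,-0.006,-0.006,0,0,-23,50],[0.165,-0.009,-0.006,0,0,-32,50],[0.22,-0.013,-0.006,0,0,-41,50],[0.275,-0.016,-0.006,0,0,-51,50],[0.325,-0.019,-0.006,0,0,-60,50],[0.365,-0.022,-0.006,0,0,-68,50],[0.39,-0.023,-0.006,0,0,-73,50],[0.402,-0.0236,-0.006,0,0,-75,50],[0.402,-0.0236,-0.006,0,0,-75,50],[0.402,-0.0236,-0.006,0,0,-75,50]]'; python3 snap.py w6;python3 go.py .5935 .1365 .15 58
python3 - <<'E'
from h import *
from rig import *
for n in("top","scene"):
    d=get_image(n);pickle.dump(d,open(n+"6.pkl","wb"));cv2.imwrite(f"pics/{n}6.png",d["pixels"][:,:,::-1])
t=cv2.imread("pics/top6.png")[120:220,210:320];s=cv2.imread("pics/scene6.png")[140:280,300:450]
cv2.imwrite("pics/z6.png",np.hstack([cv2.resize(t,(400,364)),cv2.resize(s,(390,364))]))
E
```

```text
time: 7.65
tool_pos: [0.5928, 0.1351, 0.1764]
tcp_rot: [0.275, 0.962, -0.002, 0.0]
contact_force: [0.4, 0.6, -5.2]
width: 0.0552
[0.59282639 0.13507757 0.17635041] [ 2.74637106e-01  9.61546704e-01 -1.50010860e-03  3.80354161e-04]
t 7.7 pos [0.5929 0.135  0.1765] jaw now 58.11 q [ 0.225  0.428 -0.03   1.113 -0.003  0.782] F [-0.95  0.62 -4.55] w 0.0546
shift [0.0004 0.0016 0.0265] rot [-0.13  0.1   0.11] rows>= 0.4
```

View pics/w6.png

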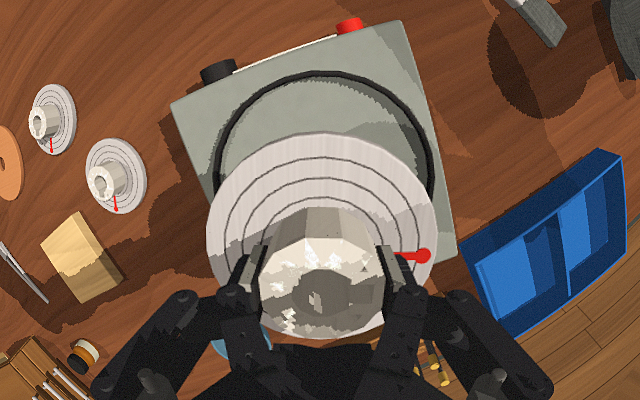

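View pics/z6.png

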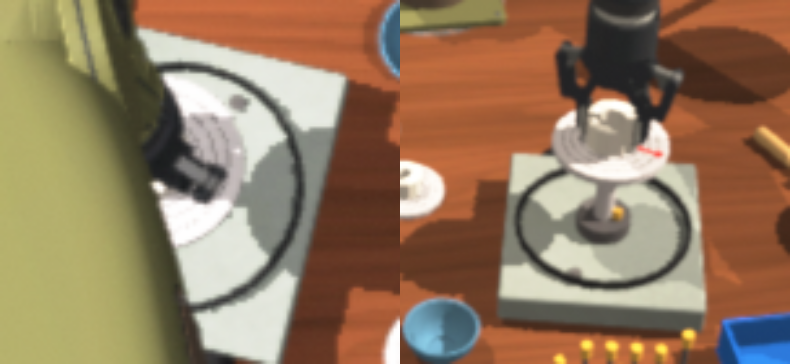

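```bash
python3 -m crank '[[0.0005,0.0016,0.01,0,0,0,50],[0.0005,0.0016,0.025,0,0,0,50],[0.0005,0.0016,0.036,0,0,0,50],[0.0005,0.0016,0.038,0,0,0,50],[0.0005,0.0016,0.038,0,0,0,50]]'; python3 go.py .5935 .1365 .125 58
```

```text
time: 8.43
tool_pos: [0.5936, 0.1367, 0.1386]
tcp_rot: [0.275, 0.962, -0.001, 0.001]
contact_force: [0.2, 0.5, -5.0]
width: 0.0552
t 8.425 pos [0.5936 0.1367 0.1386] jaw now 58.12 q [ 0.228  0.452 -0.093  1.025 -0.003  0.784] F [ 0.22  0.47 -4.98] w 0.0552
shift [-0.     -0.0002  0.0136] rot [-0.11  0.1   0.12] rows>= 0.2
```

```bash
python3 -m crank '[[0,0,0.003,0,0,0,50],[0,0,0.006,0,0,0,50],[0,0,0.008,0,0,0,50],[0,0,0.009,0,0,0,50]]'; python3 go.py .5935 .1365 .125 58
```

```text
time: 8.93
tool_pos: [0.5935, 0.1367, 0.1295]
tcp_rot: [0.275, 0.962, -0.001, 0.001]
contact_force: [-0.7, 0.6, -4.7]
width: 0.0551
t 8.925 pos [0.5935 0.1367 0.1295] jaw now 58.13 q [ 0.228  0.459 -0.108  1.004 -0.003  0.784] F [-0.71  0.56 -4.66] w 0.0551
shift [-0.0001 -0.0001  0.0045] rot [-0.11  0.1   0.13] rows>= 0.1
```

```bash
python3 -m crank '[[0,0,0.002,0,0,0,50],[0,0,0.004,0,0,0,50],[0,0,0.005,0,0,0,50]]';python3 -m crank '[[0,0,0.002,0,0,0,50],[0,0,0.004,0,0,0,50],[0,0,0.005,0,0,0,50]]'
```

```text
time: 9.3
tool_pos: [0.5934, 0.1366, 0.1243]
tcp_rot: [0.275, 0.962, -0.001, 0.0]
contact_force: [-0.8, 0.3, -4.1]
width: 0.0551
time: 9.68
tool_pos: [0.5933, 0.1366, 0.1191]
tcp_rot: [0.275, 0.962, -0.001, 0.0]
contact_force: [0.9, -0.1, -5.4]
width: 0.0548
```

```bash
python3 -m crank '[[0,0,0.003,0,0,0,50],[0,0,0.006,0,0,0,50],[0,0,0.009,0,0,0,50],[0,0,0.01,0,0,0,50]]';python3 -m crank '[[0,0,0.003,0,0,0,50],[0,0,0.006,0,0,0,50],[0,0,0.009,0,0,0,50],[0,0,0.012,0,0,0,50],[0,0,0.013,0,0,0,50]]'; python3 snap.py w7
```

```text
time: 10.18
tool_pos: [0.5933, 0.1365, 0.1088]
tcp_rot: [0.275, 0.962, -0.001, 0.0]
contact_force: [-0.3, -0.1, -4.7]
width: 0.0553
time: 10.8
tool_pos: [0.5932, 0.1364, 0.0956]
tcp_rot: [0.275, 0.962, -0.002, 0.0]
contact_force: [-0.1, -0.6, -4.2]
width: 0.055
[0.59323482 0.13642293 0.09556571] [ 2.74605843e-01  9.61555662e-01 -1.51223647e-03  2.29129481e-04]
```

View pics/w7.png

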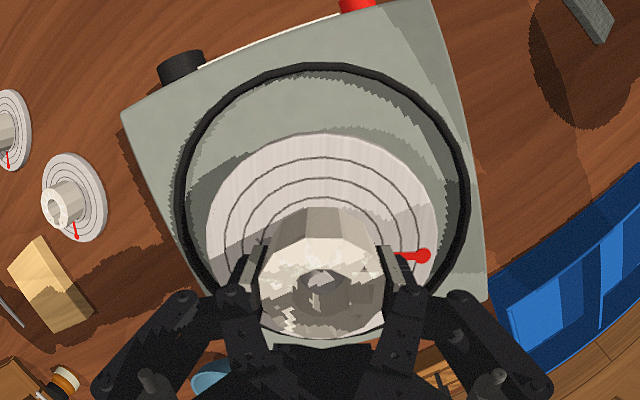

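The lap is threaded on, with the spindle end visible in the bore at (322,285). Next I'll feel down onto the key in small steps.

```bash
python3 -m crank '[[0,0,0.001,0,0,0,50],[0,0,0.002,0,0,0,50],[0,0,0.003,0,0,0,50]]';python3 -m crank '[[0,0,0.001,0,0,0,50],[0,0,0.002,0,0,0,50],[0,0,0.002,0,0,0,50]]'
```

```text
time: 11.22
tool_pos: [0.5932, 0.1364, 0.0925]
tcp_rot: [0.275, 0.962, -0.002, 0.0]
contact_force: [0.1, 0.2, -4.3]
width: 0.0548
time: 11.6
tool_pos: [0.5932, 0.1364, 0.0904]
tcp_rot: [0.275, 0.962, -0.002, 0.0]
contact_force: [0.4, -0.3, -4.6]
width: 0.0548
```

```bash
python3 -m crank '[[0,0,0.001,0,0,0,50],[0,0,0.0015,0,0,0,50],[0,0,0.0015,0,0,0,50]]'; python3 -m crank '[[0,0,0.001,0,0,0,50],[0,0,0.0015,0,0,0,50],[0,0,0.0015,0,0,0,50]]'
```

```text
time: 11.98
tool_pos: [0.5932, 0.1364, 0.0889]
tcp_rot: [0.275, 0.962, -0.002, 0.0]
contact_force: [-0.2, 0.2, -3.9]
width: 0.0549
time: 12.35
tool_pos: [0.5932, 0.1363, 0.0873]
tcp_rot: [0.275, 0.962, -0.002, 0.0]
contact_force: [-0.1, 0.1, -4.9]
width: 0.055
```

```bash
python3 -m crank '[[0,0,0.001,0,0,0,50],[0,0,0.0015,0,0,0,50],[0,0,0.0015,0,0,0,50]]'; python3 -m crank '[[0,0,0.001,0,0,0,50],[0,0,0.0015,0,0,0,50],[0,0,0.0015,0,0,0,50]]';python3 go.py .5935 .1365 .0784 58
```

```text
time: 12.72
tool_pos: [0.5932, 0.1363, 0.0857]
tcp_rot: [0.275, 0.962, -0.002, 0.0]
contact_force: [1.0, -0.3, -3.8]
width: 0.0551
time: 13.1
tool_pos: [0.5931, 0.1363, 0.0842]
tcp_rot: [0.275, 0.962, -0.002, 0.0]
contact_force: [0.4, -0.2, -4.4]
width: 0.0551
t 13.1 pos [0.5931 0.1363 0.0842] jaw now 58.12 q [ 0.227  0.494 -0.175  0.902 -0.003  0.784] F [ 0.39 -0.17 -4.41] w 0.0551
shift [-0.0002  0.0004  0.0058] rot [-0.18  0.07  0.12] rows>= 0.1
```

That is about 6 mm below the key-top level with no contact force, so the keyway is over the key. I'll continue to the flange.

```bash
python3 -m crank '[[0,0,0.001,0,0,0,50],[0,0,0.002,0,0,0,50],[0,0,0.003,0,0,0,50],[0,0,0.003,0,0,0,50]]'; python3 -m crank '[[0,0,0.001,0,0,0,50],[0,0,0.0015,0,0,0,50],[0,0,0.0015,0,0,0,50]]'
```

```text
time: 13.6
tool_pos: [0.5931, 0.1362, 0.081]
tcp_rot: [0.275, 0.962, -0.002, 0.0]
contact_force: [-0.7, 0.0, -5.1]
width: 0.055
time: 13.98
tool_pos: [0.5931, 0.1362, 0.0795]
tcp_rot: [0.275, 0.962, -0.002, 0.0]
contact_force: [-0.2, -1.0, -4.2]
width: 0.0552
```

```bash
python3 -m crank '[[0,0,0.0005,0,0,0,50],[0,0,0.001,0,0,0,50],[0,0,0.001,0,0,0,50]]'; python3 -m crank '[[0,0,0.0005,0,0,0,50],[0,0,0.001,0,0,0,50],[0,0,0.001,0,0,0,50]]'
```

```text
time: 14.35
tool_pos: [0.5932, 0.1362, 0.0787]
tcp_rot: [0.275, 0.962, -0.002, 0.0]
contact_force: [-1.1, 0.1, -3.1]
width: 0.0553
time: 14.72
tool_pos: [0.5931, 0.1362, 0.0786]
tcp_rot: [0.275, 0.962, -0.002, 0.0]
contact_force: [-3.7, -1.2, 6.2]
width: 0.0549
```

```bash
python3 -m crank '[[0,0,0,0,0,0,50],[0,0,0,0,0,0,70],[0,0,0,0,0,0,100],[0,0,0,0,0,0,100],[0,0,0,0,0,0,100]]'; python3 snap.py w8
```

```text
time: 15.35
tool_pos: [0.5933, 0.1362, 0.0786]
tcp_rot: [0.275, 0.962, -0.001, 0.0]
contact_force: [0.3, -0.1, -0.0]
width: 0.0858
[0.59331753 0.13624917 0.07855597] [ 2.74664152e-01  9.61538978e-01 -1.47306538e-03  4.77330586e-04]
```

View pics/w8.png

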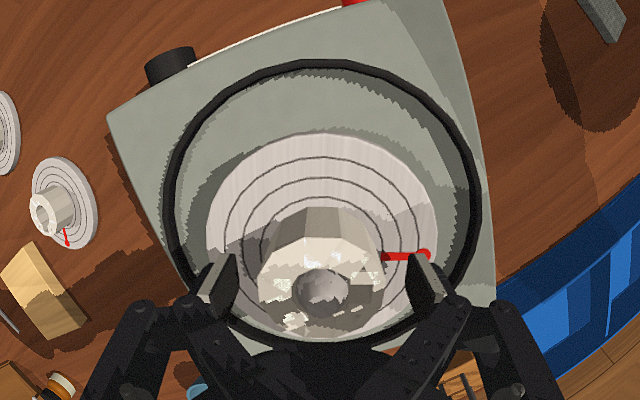

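The jaws are open and the lap is seated, with the spindle end standing out of the boss at (320,290). I'll retreat straight up, then clear of the machine, and check.

```bash
python3 -m crank '[[0,0,-0.01,0,0,0,100],[0,0,-0.03,0,0,0,100],[0,0,-0.07,0,0,0,100],[0,0,-0.13,0,0,0,100],[0,0,-0.18,0,0,0,100],[-0.04,0,-0.18,0,0,0,100],[-0.04,0,-0.18,0,0,0,100],[-0.04,0,-0.18,0,0,0,100]]'; python3 snap.py w9
python3 - <<'E'
from h import *
from rig import *
d,s=pickle.load(open("w9.pkl","rb"));C=wcloud(d,s);c=(.593,.1357);M=np.hypot(C[...,0]-c[0],C[...,1]-c[1])
m=(M<.062)&(M>.035)&(abs(C[...,2]-.08)<.012);q=C[m];A=np.c_[q[:,:2]-c,np.ones(len(q))]
x=np.linalg.lstsq(A,q[:,2],rcond=None)[0];print("wrist disc z,slopes",np.median(q[:,2]),x)
g=(M>.13)&(M<.17)&(abs(C[...,2]-.045)<.006);q=C[g];A=np.c_[q[:,:2]-c,np.ones(len(q))];print("housing",np.median(q[:,2]),np.linalg.lstsq(A,q[:,2],rcond=None)[0])
d=get_image("scene");pickle.dump(d,open("scene9.pkl","wb"));C=cloud(d);M=np.hypot(C[...,0]-.594,C[...,1]-.135)
for lo,hi in((.07,.085),(.105,.115)):
    m=(M<.07)&(C[...,2]>lo)&(C[...,2]<hi);print("scene",np.median(C[m][:,2]),cv2.minEnclosingCircle(C[m][:,:2].astype(np.float32)))
cv2.imwrite("pics/s9.png",d["pixels"][:,:,::-1])
E
```

```text
time: 16.4
tool_pos: [0.6266, 0.1156, 0.2585]
tcp_rot: [0.275, 0.962, -0.002, -0.0]
contact_force: [0.8, 0.5, -1.2]
width: 0.0854
[0.62660862 0.11564367 0.25845196] [ 2.74793476e-01  9.61501935e-01 -1.59567094e-03 -1.71129224e-04]
wrist disc z,slopes 0.0790615455129085 [-0.00098093  0.00166564  0.07906227]
housing 0.04678046365857888 [0.00241704 0.00028479 0.04658629]
scene 0.07889338564229911 ((0.5930591225624084, 0.1341182142496109), 0.06728764623403549)
scene 0.11220919127683182 ((0.5926571488380432, 0.1338309645652771), 0.031355466693639755)
```

View pics/w9.png

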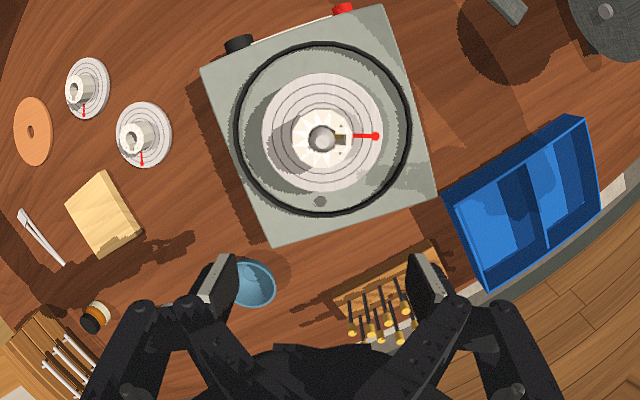

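View pics/s9.png

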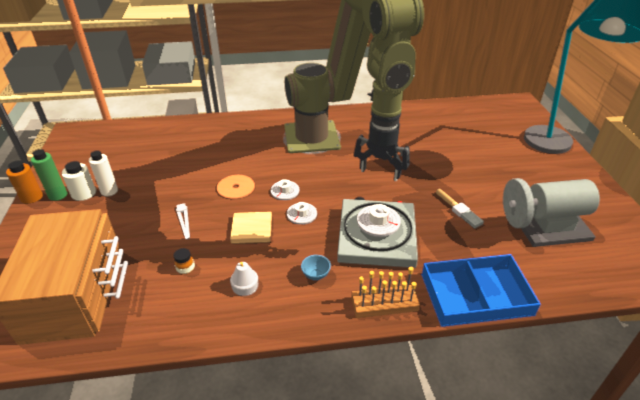

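The lap sits level at wrist(322,137). Its disc top reads 79 mm in a camera that reads 2 mm high, so about 77 mm, which is home. The other items are where they were.

```bash
python3 -c "
from rig import *
print(close_job())"
```

```text
the job is handed in; nothing more can be done
None
```

I lifted the large red-striped lap off its block and threaded it onto the spindle. I turned it about 75° so its keyway matched the key angle seen by the wrist camera, roughly 58° in the world frame. It went down over the key at the first try with no contact force there, so I did not need to turn it by feel.

**Seating:** I lowered it in small steps until it met the flange at TCP height 78.6 mm, where I expected 78.4 mm. The seating force was about 11 N. I let go only then and moved the arm clear. I handed the job in shortly after 16.4 s on the robot's clock.

**Last checks:**
- **Height:** the disc top read 79 mm in both the wrist and scene cameras. Both had read about 2 mm high earlier on known heights, so I take it as the 77 mm of a fully seated lap.
- **Flatness:** tilt was about 0.1°, and the spindle end shows above the boss.
- **Surroundings:** the other things on the bench look unmoved in the pictures.

**Disagreements:**
- **Camera heights:** the 2 mm offset above.
- **Key angle:** my first estimate by eye was about 52°. I used the 58° worked out from the depth data, and the fit bore that out.
- **Closing on the boss:** the fingertips pressed on the disc with about 5 N and pushed the tool up 1 mm.

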